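# Check a centrifuge tube over the light box

### The job

Draw the orange-capped tube straight up out of the rack, then lean it over to about 60 degrees from upright, cap end the higher, and hold it still with its pointed end about 10 cm above the lit panel of the light box, so that it can be checked for cracks. Finish while still holding it there; leave the rack, the blue-capped tubes and the glassware where they are.

Things in the scene. Friction and masses are not known exactly. Their poses are not given: they have to be found in the camera images.
- check_tube: The tube to check: empty 50 ml conical tube of clear plastic with an ORANGE screw cap (the only orange one), upright in one well of the rack, 22 to 45 g. Origin at the pointed lower end, z along the tube to the cap. 116 mm long; body 28.6 mm across, its lowest 16 mm a cone down to 8 mm. In the rack the pointed end is 6 mm above the bench.
- check_tube_tip (a point): The pointed end of the orange-capped tube (the same point as its origin).
- check_tube_cap (a point): The middle of the orange cap, on the tube's axis, 106 mm from the pointed end. The ribbed cap is 34.4 mm across and spans 96 to 116 mm from the pointed end; in the rack, 102 to 122 mm above the bench.
- rack: Blue plastic lattice rack for 50 ml tubes, 130 mm (its x) by 200 mm (its y), 85 mm high, 0.45 kg, loose on the bench. Origin at the centre of its underside, z up. Eight square wells 32 mm wide: two rows at x = -35 and +35 mm, four columns at y = -67.5, -22.5, +22.5, +67.5 mm. Lattices at 31 to 37 and 77 to 85 mm height guide the tubes; the well floor is at 6 mm.
- rack_top (a point): Centre of the rack's top, 85 mm above the bench; axes as the rack. Five of the wells hold tubes, whose caps stand 17 to 37 mm above this. Caps in the two rows are 36 mm apart edge to edge (room for fingers that close along the rack's x); caps in neighbouring columns only 11 mm. A tube must rise 80 mm to be clear of the rack.
- light_box: White bench light box, 190 mm (its x) by 250 mm (its y) and 30 mm high, fixed to the bench. It may stand to the right of the rack or to the left. Other equipment, up to 230 mm high, stands along the back edge and sides of the bench. Origin at the centre of its underside, z up.
- panel (a point): The centre of the lit opal panel on top of the light box, at the panel's upper face, 30 mm above the bench; the panel is 140 mm (x) by 200 mm (y). Axes as the light box.
- blue_tube1: Blue-capped tube, otherwise the same as the orange-capped one (same origin and axes). It stands in one of the other wells of the rack and stays there.
- blue_tube2: Blue-capped tube, otherwise the same as the orange-capped one (same origin and axes). It stands in one of the other wells of the rack and stays there.
- blue_tube3: Blue-capped tube, otherwise the same as the orange-capped one (same origin and axes). It stands in one of the other wells of the rack and stays there.
- blue_tube4: Blue-capped tube, otherwise the same as the orange-capped one (same origin and axes). It stands in one of the other wells of the rack and stays there.
- flask1: Open round-bottomed glass flask, bulb 68 mm, about 130 mm tall, resting in a cork ring beyond the rack and light box. Origin at the foot of the bulb. Stays.
- flask2: Stoppered round-bottomed glass flask, bulb 76 mm, about 160 mm tall, resting in a cork ring beyond the rack and light box. Origin at the foot of the bulb. Stays.
- vial: Small amber glass vial with a green cap, 27 mm across, 68 mm tall, standing on the bench between the rack and the light box. Origin at the centre of its underside. Stays.
- stopper: Ground-glass stopper, 46 mm long, 26 mm across, lying on the bench between the rack and the light box. Origin on the bench under its narrow end. Stays.
Mind the look-alikes: they are no part of the job. Leave any yellow look-alike of the rack alone.

How it is judged:
By the outcome, as a careful person would: the job done as asked, in the order asked, and still so for the second after the job is handed in, while the arm keeps its last pose, push and grip.
It also fails if it takes over 38 s, if anything falls off the work surface, if the arm or the gripper's body presses on something with over 40 N, if the wrist force passes 120 N, or if a joint passes its speed limit or range.

### The arm

A 6-joint arm with a two-finger parallel gripper is mounted at the origin on the work surface. World frame = base frame: x ahead of the robot, y to its left, z up, the work surface at z = 0. Lengths are in m, angles in rad, forces in N, time in s.
With the tool pointing down it reaches from about 0.3 to 0.85 m from the base axis. Payload 5.4 kg.
Tool frame: the origin (TCP) lies at the very end of the fingers, on their centre line; the grasp point (between the pads) lies 19 mm behind it; z points along the fingers, y is the line along which they close (so a half turn about z gives the same grasp; the last joint's range is limited). The gripper opens to 85 mm and grips with 20 to 120 N. Pads are 22 mm wide; open, the fingers measure 114 mm over their backs; the gripper's body (76 mm by 85 mm) begins 54 mm behind the grasp point. The pads swing forward as they close: fully open they stand 13 mm farther back than shut.
Start: joints at [-1.313, 0.158, 1.597, -0, 1.386, -0.21], TCP at [0.259, -0.513, 0.231] pointing down, gripper open.
Joint ranges: [-2.91, 2.91], [-0.94, 2.29], [0.18, 2.7], [-1.29, 4.43], [0.17, 2.64], [-3, 3]. Speed limits (rad/s): [2.57, 2.57, 3.14, 3.14, 3.14, 3.14].

### API

Orientations are given as a 3x3 rotation matrix whose columns are the frame's x, y, z axes.
In Python, from rig import arm, imaging gives the robot as it stands.
- The arm moves only by the shell command python3 -m creep 'ROWS' [OPENING] [FORCE]. ROWS is a JSON object of lists of equal length, an entry for each row: "dp": the shift along the tool's x, y, z each as a share of 200 mm, from -1 to 1, a list of three; "dr": the turn, a rotation vector about the tool's x, y, z each as a share of 180 degrees, from -1 to 1, a list of three. A call has 1 to 20 rows; each row is the pose to reach, as a shift and turn from the pose commanded when the call began, along the tool's axes at that moment, turning the shorter way round; what a row does not reach only later rows make up. A row lasts 1/12 s, in which the tool goes at most 41.7 mm and 7.16 degrees, less where a joint would pass 70% of its speed; a pose out of reach is approached as far as the arm can. A call with a number of a shift or a turn outside -1 to 1 is refused whole. A call with a gripper value outside its range is refused whole. OPENING is the gripper command: -1 is fully open, 1 is shut, values between are in proportion, set as the call begins (- or left out, the last holds). The fingers move at their own pace and stop on an object; FORCE is the grip in N (left out, the last holds). Time passes only in rows, so rows that repeat a pose let the fingers close. It gives the time, the measured TCP pose, the force, the opening and the grip force at its end, in the units of the state.
- arm.read_state(): the state, without advancing time (a new reading comes with each control period).
- imaging.snapshot(name): name is "scene" or "top" or "wrist"; returns a dict with "pixels" (480x640x3 uint8, red, green, blue), "mtx" (3x3 intrinsics, pixels), "eye" and "orientation" of the camera in the world; the wrist camera has in their place "mount" (4x4, takes a point from camera to tool coordinates, whose origin is the TCP and whose axes are the flange's). Camera axes: x right, y down, z forward; pixel columns grow to the right and rows downward; lengths in m; the calibration is good to about 2 mm. A picture is of the moment at which its call begins: read the wrist's pose just before it. There is no depth.
- arm.job_done(): hands the job in; it is judged then, once.
The state is a dict: "time_s": time; "joints": joint angles; "joint_vel": joint speeds; "tau": joint torques, N m; "eef_pos": TCP position; "ee_rot": TCP orientation; "contact_force": force on the tool from outside, world axes, zero at the start; "ft_torque": the same for the moment, N m; "width": finger opening in m; "grip_force": force on a finger pad.
Only numpy, scipy, OpenCV 4.12 (cv2) and the standard library are available. Lean on these libraries where they do the work, as an engineer would, in place of code of your own. Each camera call takes 0.05 s, during which the arm holds its last target. There are 200 camera calls.

## Working session

There is one attempt and no reset: what is moved stays moved. The work goes in short steps, Python scripts to look and compute and a shell command to move; the robot and the scene stay as the last step left them, time stands still between calls to the robot, and variables do not carry over. Pictures are saved under pics/ and viewed, at most 10 in all, crops included, and the job is handed in when it is done.

```bash
mkdir -p pics
cat > h.py <<'E'
import numpy as np, cv2
from rig import arm, imaging
def snap(n,f=None):
    s=arm.read_state(); d=imaging.snapshot(n)
    if 'mount' in d:
        M=np.array(d['mount']); R=np.array(s['ee_rot']); 
        d['eye']=R@M[:3,3]+s['eef_pos']; d['orientation']=R@M[:3,:3]
    if f: cv2.imwrite('pics/'+f,d['pixels'][:,:,::-1])
    return d
def ray(d,u,v,z):
    r=np.array(d['orientation'])@np.linalg.inv(np.array(d['mtx']))@[u,v,1]
    e=np.array(d['eye']); return e+r*(z-e[2])/r[2]
E
python3 - <<'E'
from h import *
a=snap('top','top.png');b=snap('scene','scene.png')
for d in(a,b):print(np.round(d['eye'],3),np.round(d['orientation'],2).tolist(),d['mtx'][0][0])
s=arm.read_state();print(s['time_s'],np.round(s['ee_rot'],3).tolist(),s['width'])
E
```

```text
[ 0.417 -0.003  1.211] [[-0.01, -1.0, 0.09], [-1.0, 0.01, 0.0], [-0.0, -0.09, -1.0]] 492.2080886473025
[0.878 0.612 0.747] [[-0.83, 0.37, -0.41], [0.55, 0.53, -0.64], [-0.02, -0.76, -0.65]] 527.9799081465678
0.1 [[0.893, 0.451, -0.0], [0.451, -0.893, 0.002], [0.0, -0.002, -1.0]] 0.08533175405042688
```

View pics/top.png

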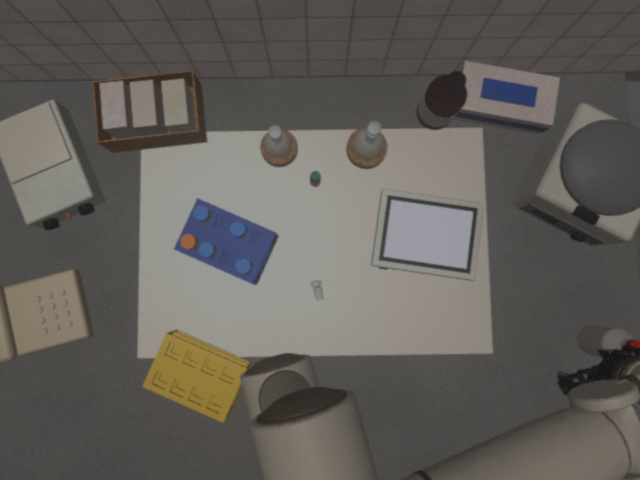

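View pics/scene.png

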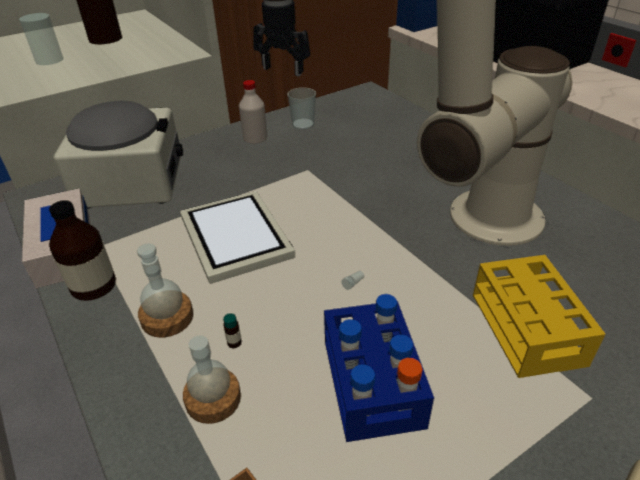

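The top view shows the orange cap at (188,242), with blue caps at (202,213), (238,229), (206,250) and (244,266). The light box is on the right, around (430,234), the vial is at (315,177), the stopper at (317,290), and the yellow look-alike rack is at lower left. The scene view agrees.

Run:
```python
from h import *
a=snap('top');b=snap('scene')
def cen(d,lo,hi):
    m=cv2.inRange(cv2.cvtColor(d['pixels'],cv2.COLOR_RGB2HSV),lo,hi)
    m=cv2.morphologyEx(m,cv2.MORPH_OPEN,np.ones((3,3)))
    n,_,st,c=cv2.connectedComponentsWithStats(m)
    return [(c[i].round(1),st[i][4]) for i in range(1,n) if st[i][4]>60]
o=cen(a,(5,150,80),(14,255,255));ob=cen(b,(5,170,120),(14,255,255));print(o,ob)
A=ray(a,*o[0][0],.12);print('orange top',A)
for c,n in ob:print('scene',ray(b,*c,.112))
for c in[(202,213),(238,229),(206,250),(244,266)]:print('blue',ray(a,*c,.12).round(3))
bl=cv2.inRange(cv2.cvtColor(a['pixels'],cv2.COLOR_RGB2HSV),(112,120,50),(125,255,255))
bl[:190]=0;bl[:,300:]=0
r=cv2.minAreaRect(cv2.findNonZero(bl));bx=cv2.boxPoints(r)
P=[ray(a,*p,.085)for p in bx];print('rack',np.round(P,3).tolist(),ray(a,*r[0],.085).round(3))
pn=cv2.inRange(a['pixels'],(170,170,190),(255,255,255));pn[:,:370]=0
pr=cv2.minAreaRect(cv2.findNonZero(pn));print('panel',ray(a,*pr[0],.03).round(3),[ray(a,*p,.03).round(3).tolist() for p in cv2.boxPoints(pr)])
for n,p,z in(('fl1',(276,131),.13),('fl2',(373,128),.16),('vial',(315,176),.068)):print(n,ray(a,*p,z).round(3))
```

```text
[] [(array([409.8, 367.2]), np.int32(346))]Traceback (most recent call last):
  File "<stdin>", line 9, in <module>
IndexError: list index out of range
```

Run:
```python
from h import *
a=snap('top');b=snap('scene')
h=cv2.cvtColor(a['pixels'],cv2.COLOR_RGB2HSV);print(h[242,188],h[255,228],h[213,202],a['pixels'][234,430],a['pixels'][234,340])
m=cv2.inRange(h,(3,110,60),(16,255,255));m[:200]=0;m[280:]=0;m[:,300:]=0
M=cv2.moments(m,True);o=(M['m10']/M['m00'],M['m01']/M['m00']);print(o,M['m00'])
print('orange',ray(a,*o,.12),'scene',ray(b,409.8,367.2,.114))
for c in[(202,213),(238,229),(206,250),(244,266)]:print('blue',ray(a,*c,.12).round(3))
bl=cv2.inRange(h,(105,120,40),(128,255,255));bl[:190]=0;bl[:,300:]=0
r=cv2.minAreaRect(cv2.findNonZero(bl))
print('rack',np.round([ray(a,*p,.085)for p in cv2.boxPoints(r)],3).tolist(),ray(a,*r[0],.085).round(3))
pn=cv2.inRange(h,(100,15,150),(130,90,255));pn[:,:370]=0;pn[:180]=0;pn[280:]=0;pn[:,490:]=0
pr=cv2.minAreaRect(cv2.findNonZero(pn));print('panel',ray(a,*pr[0],.03).round(3),np.round([ray(a,*p,.03) for p in cv2.boxPoints(pr)],3).tolist())
for n,p,z in(('fl1',(276,131),.13),('fl2',(373,128),.16),('vial',(315,176),.068)):print(n,ray(a,*p,z).round(3))
```

```text
[ 11 144 147] [114 109 112] [109 124 140] [153 154 160] [151 151 144]
(177.3423913043478, 239.0054347826087) 184.0
orange [0.52588825 0.30095628 0.12      ] scene [0.51495773 0.27837507 0.114     ]
blue [0.584 0.246 0.12 ]
blue [0.546 0.166 0.12 ]
blue [0.5   0.237 0.12 ]
blue [0.464 0.152 0.12 ]
rack [[0.515, 0.308, 0.085], [0.613, 0.266, 0.085], [0.541, 0.11, 0.085], [0.445, 0.153, 0.085]] [0.528 0.209 0.085]
panel [ 0.539 -0.279  0.03 ] [[0.488, -0.171, 0.03], [0.621, -0.194, 0.03], [0.591, -0.388, 0.03], [0.458, -0.364, 0.03]]
fl1 [0.766 0.079 0.13 ]
fl2 [ 0.76  -0.136  0.16 ]
vial [ 0.676 -0.008  0.068]
```

```bash
T='[0.97,-0.98,0]'
python3 -m creep '{"dp":[[0.97,-0.98,0],[0.97,-0.98,0],[0.97,-0.98,0],[0.97,-0.98,0],[0.97,-0.98,0],[0.97,-0.98,0],[0.97,-0.98,0],[0.97,-0.98,0]],"dr":[[0,0,0],[0,0,0],[0,0,0],[0,0,0],[0,0,0],[0,0,0],[0,0,0],[0,0,0]]}' -0.3 60
python3 -m creep '{"dp":[[0.97,-0.98,0],[0.97,-0.98,0],[0.97,-0.98,0],[0.97,-0.98,0],[0.97,-0.98,0],[0.97,-0.98,0],[0.97,-0.98,0],[0.97,-0.98,0]],"dr":[[0,0,0],[0,0,0],[0,0,0],[0,0,0],[0,0,0],[0,0,0],[0,0,0],[0,0,0]]}'
python3 -m creep '{"dp":[[0.97,-0.98,0],[0.97,-0.98,0],[0.97,-0.98,0],[0.97,-0.98,0],[0.97,-0.98,0],[0.97,-0.98,0],[0.97,-0.98,0],[0.97,-0.98,0],[0.97,-0.98,0],[0.97,-0.98,0]],"dr":[[0,0,-0.217],[0,0,-0.217],[0,0,-0.217],[0,0,-0.217],[0,0,-0.217],[0,0,-0.217],[0,0,-0.217],[0,0,-0.217],[0,0,-0.217],[0,0,-0.217]]}'
python3 -c "
from h import *
d=snap('wrist','w1.png');s=arm.read_state();print(s['time_s'],s['joints'],np.round(s['ee_rot'],3),s['eef_pos'],d['eye'],s['width'])"
```

```text
time_s: 0.97
eef_pos: [0.3451, -0.2467, 0.2312]
ee_rot: [[0.89, 0.455, 0.001], [0.455, -0.89, 0.002], [0.001, -0.001, -1.0]]
contact_force: [-0.3, -0.8, 0.6]
width: 0.0554
grip_force: 0.0
time_s: 1.63
eef_pos: [0.4296, 0.0152, 0.2314]
ee_rot: [[0.89, 0.456, 0.001], [0.456, -0.89, 0.002], [0.001, -0.001, -1.0]]
contact_force: [-0.0, -0.5, -0.6]
width: 0.0555
grip_force: 0.0
time_s: 2.47
eef_pos: [0.5138, 0.2728, 0.231]
ee_rot: [[0.41, 0.912, -0.001], [0.912, -0.41, -0.001], [-0.001, -0.0, -1.0]]
contact_force: [0.4, 0.6, -0.1]
width: 0.0554
grip_force: 0.0
2.5167 [ 2.80388061e-01  1.75938410e-01  1.57750015e+00 -5.91935546e-04
  1.38866394e+00  7.03289836e-01] [[ 0.41   0.912 -0.   ]
 [ 0.912 -0.41  -0.001]
 [-0.001 -0.    -1.   ]] [0.5137818  0.27254366 0.23115763] [0.5416556  0.33692185 0.37368199] 0.055521157114778896
```

View pics/w1.png

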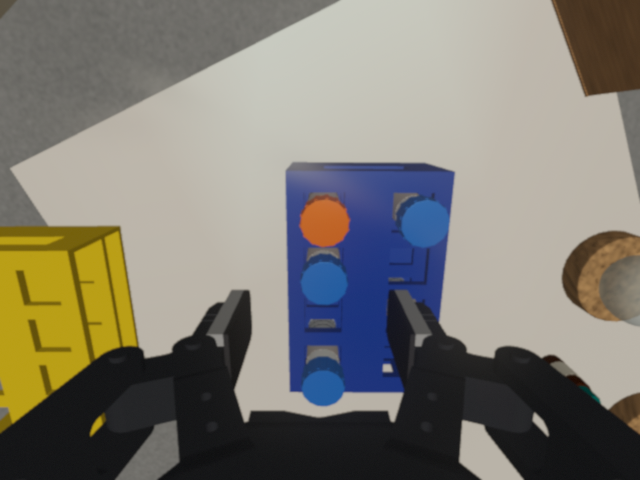

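The wrist view shows the orange cap at about (324,221) and blue caps at (422,222), (324,278) and (323,382), with the rack edges lined up with the image columns.

Run:
```python
from h import *
s=arm.read_state();d=snap('wrist');h=cv2.cvtColor(d['pixels'],cv2.COLOR_RGB2HSV)
m=cv2.inRange(h,(3,170,120),(16,255,255));m[:180]=0;m[260:]=0;m[:,:290]=0;m[:,360:]=0
r=cv2.minEnclosingCircle(cv2.findNonZero(m));print(r,np.round(d['orientation'],3).tolist())
c=ray(d,*r[0],.122);print('cap',c, 'diam',2*r[1]/d['mtx'][0][0]*(d['eye'][2]-.122))
for p in((422,222),(324,282),(323,382)):print(ray(d,*p,.122).round(3))
print('tool delta',np.array(s['ee_rot']).T@(c-s['eef_pos']))
```

```text
((324.0057067871094, 221.29087829589844), 24.252281188964844) [[0.912, -0.394, -0.114], [-0.411, -0.876, -0.253], [-0.0, 0.277, -0.961]]
cap [0.52019172 0.28041761 0.122     ] diam 0.03273798428603065
[0.582 0.252 0.122]
[0.502 0.239 0.122]
[0.466 0.162 0.122]
tool delta [0.00989513 0.00261609 0.10914997]
```

```bash
python3 -m creep '{"dp":[[0.04,0.0125,0],[0.04,0.0125,0],[0.04,0.0125,0.15],[0.04,0.0125,0.3],[0.04,0.0125,0.45],[0.04,0.0125,0.55],[0.04,0.0125,0.62],[0.04,0.0125,0.66],[0.04,0.0125,0.69],[0.04,0.0125,0.69],[0.04,0.0125,0.69]],"dr":[[0,0,0],[0,0,0],[0,0,0],[0,0,0],[0,0,0],[0,0,0],[0,0,0],[0,0,0],[0,0,0],[0,0,0],[0,0,0]]}' && python3 -m creep '{"dp":[[0,0,0],[0,0,0],[0,0,0],[0,0,0],[0,0,0],[0,0,0],[0,0,0],[0,0,0]],"dr":[[0,0,0],[0,0,0],[0,0,0],[0,0,0],[0,0,0],[0,0,0],[0,0,0],[0,0,0]]}' 1 60
```

```text
time_s: 3.48
eef_pos: [0.5198, 0.2804, 0.0942]
ee_rot: [[0.409, 0.913, 0.001], [0.913, -0.409, 0.0], [0.001, 0.001, -1.0]]
contact_force: [-0.4, 0.6, 1.1]
width: 0.0557
grip_force: 0.0
time_s: 4.15
eef_pos: [0.5203, 0.2807, 0.0949]
ee_rot: [[0.409, 0.913, 0.003], [0.913, -0.409, 0.001], [0.002, 0.002, -1.0]]
contact_force: [0.3, 0.4, 5.7]
width: 0.0325
grip_force: 59.6
```

```bash
python3 -m creep '{"dp":[[0,0,-0.02],[0,0,-0.06],[0,0,-0.12],[0,0,-0.19],[0,0,-0.26],[0,0,-0.33],[0,0,-0.4],[0,0,-0.47],[0,0,-0.54],[0,0,-0.6],[0,0,-0.65],[0,0,-0.68],[0,0,-0.7],[0,0,-0.7]],"dr":[[0,0,0],[0,0,0],[0,0,0],[0,0,0],[0,0,0],[0,0,0],[0,0,0],[0,0,0],[0,0,0],[0,0,0],[0,0,0],[0,0,0],[0,0,0],[0,0,0]]}'
python3 -c "
from h import *
d=snap('wrist');e=snap('scene')
im=np.hstack([cv2.resize(d['pixels'],(400,300)),cv2.resize(e['pixels'][200:440,240:560],(400,300))])
cv2.imwrite('pics/l1.png',im[:,:,::-1]);print(np.round(arm.read_state()['joints'],3))"
```

```text
time_s: 5.32
eef_pos: [0.5194, 0.2804, 0.2341]
ee_rot: [[0.409, 0.913, 0.001], [0.913, -0.409, 0.0], [0.001, 0.001, -1.0]]
contact_force: [0.7, -0.0, -0.1]
width: 0.0329
grip_force: 59.6
[0.29  0.196 1.552 0.    1.395 0.712]
```

View pics/l1.png

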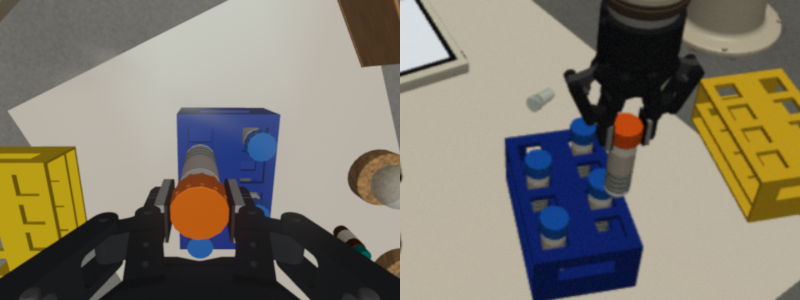

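The tube is held straight and clear of the rack (tip at about 0.145 m). The other tubes are undisturbed. Next I carry it toward the panel.

```bash
python3 -m creep '{"dp":[[0,0,-0.1],[0,0,-0.2],[0,0,-0.3],[-0.1,0.036,-0.3],[-0.2,0.073,-0.3],[-0.32,0.116,-0.3],[-0.44,0.16,-0.3],[-0.56,0.203,-0.3],[-0.68,0.247,-0.3],[-0.8,0.29,-0.3]],"dr":[[0,0,0],[0,0,0],[0,0,0],[0,0,0],[0,0,0],[0,0,0],[0,0,0],[0,0,0],[0,0,0],[0,0,0]]}'
python3 -m creep '{"dp":[[-0.13,0.048,0],[-0.26,0.096,0],[-0.4,0.145,0],[-0.53,0.19,0],[-0.67,0.24,0],[-0.8,0.29,0]],"dr":[[0,0,0],[0,0,0],[0,0,0],[0,0,0],[0,0,0],[0,0,0]]}'
python3 -m creep '{"dp":[[-0.13,0.048,0],[-0.26,0.096,0],[-0.4,0.145,0],[-0.53,0.19,0],[-0.64,0.235,0],[-0.73,0.265,0],[-0.78,0.28,0],[-0.8,0.29,0],[-0.8,0.29,0]],"dr":[[0,0,0],[0,0,0],[0,0,0],[0,0,0],[0,0,0],[0,0,0],[0,0,0],[0,0,0],[0,0,0]]}'
python3 -m creep '{"dp":[[0,0,0],[0,0,0],[0,0,0],[0,0,0],[0,0,0],[0,0,0],[0,0,0],[0,0,0],[0,0,0],[0,0,0],[0,0,0],[0,0,0],[0,0,0],[0,0,0],[0,0,0],[0,0,0]],"dr":[[-0.02,-0.006,0],[-0.04,-0.012,0],[-0.06,-0.018,0],[-0.09,-0.027,0],[-0.12,-0.036,0],[-0.15,-0.045,0],[-0.18,-0.053,0],[-0.21,-0.062,0],[-0.24,-0.071,0],[-0.27,-0.08,0],[-0.29,-0.086,0],[-0.305,-0.091,0],[-0.315,-0.094,0],[-0.32,-0.095,0],[-0.32,-0.095,0],[-0.32,-0.095,0]]}'
python3 -c "
from h import *
print(np.round(arm.read_state()['joints'],3))
e=snap('scene','s2.png')"
```

```text
time_s: 6.25
eef_pos: [0.5059, 0.1095, 0.2922]
ee_rot: [[0.409, 0.913, -0.002], [0.913, -0.409, 0.0], [-0.001, -0.002, -1.0]]
contact_force: [0.1, -1.0, -0.0]
width: 0.0329
grip_force: 59.6
time_s: 6.75
eef_pos: [0.4933, -0.0605, 0.2923]
ee_rot: [[0.409, 0.913, -0.002], [0.913, -0.409, 0.0], [-0.0, -0.002, -1.0]]
contact_force: [0.1, -0.6, -0.4]
width: 0.0326
grip_force: 59.6
time_s: 7.5
eef_pos: [0.4814, -0.2291, 0.2927]
ee_rot: [[0.41, 0.912, -0.001], [0.912, -0.41, 0.001], [0.0, -0.001, -1.0]]
contact_force: [0.1, 0.3, -0.9]
width: 0.0325
grip_force: 59.6
time_s: 8.83
eef_pos: [0.4818, -0.2283, 0.2934]
ee_rot: [[0.516, 0.548, 0.658], [0.82, -0.096, -0.564], [-0.246, 0.831, -0.499]]
contact_force: [0.7, -0.2, -0.5]
width: 0.0326
grip_force: 59.6
[-0.629 -0.662  2.446 -0.223  0.318 -0.036]
```

View pics/s2.png

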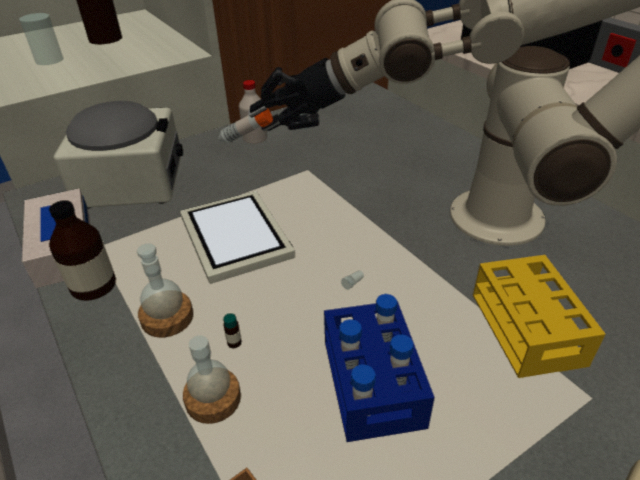

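The tube is tilted 60° with the cap end higher, at about (265,120) in the picture, and the rack and other items are untouched. Now I lower it.

```bash
python3 -m creep '{"dp":[[0.01,-0.034,0.02],[0.025,-0.085,0.051],[0.045,-0.152,0.092],[0.065,-0.22,0.132],[0.085,-0.288,0.173],[0.105,-0.355,0.214],[0.122,-0.413,0.248],[0.136,-0.46,0.277],[0.143,-0.484,0.291],[0.146,-0.494,0.297],[0.146,-0.494,0.297],[0.146,-0.494,0.297]],"dr":[[0,0,0],[0,0,0],[0,0,0],[0,0,0],[0,0,0],[0,0,0],[0,0,0],[0,0,0],[0,0,0],[0,0,0],[0,0,0],[0,0,0]]}'
python3 - <<'E'
from h import *
s=arm.read_state();print(np.round(s['joints'],3),np.array(s['eef_pos'])+np.array(s['ee_rot'])[:,2]*.089)
a=snap('top');b=snap('scene')
im=np.hstack([cv2.resize(a['pixels'][150:300,320:520],(400,300)),cv2.resize(b['pixels'][90:300,120:400],(400,300))])
cv2.imwrite('pics/f1.png',im[:,:,::-1])
E
```

```text
time_s: 9.88
eef_pos: [0.4808, -0.2115, 0.1937]
ee_rot: [[0.528, 0.569, 0.631], [0.81, -0.112, -0.576], [-0.257, 0.815, -0.52]]
contact_force: [-1.2, 0.3, -0.4]
width: 0.0323
grip_force: 60.2
[-0.548 -0.446  2.523 -1.289  0.171  1.079] [ 0.53696792 -0.26281228  0.14749169]
```

View pics/f1.png

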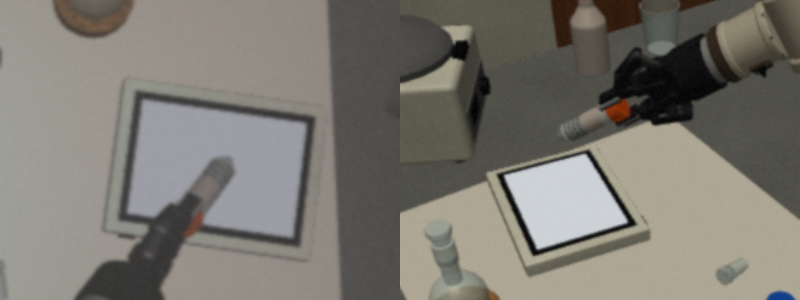

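The tube sits over the panel in the right lean, but the lowering stopped about 18 mm short: joint 4 is at its limit (-1.29) and joint 5 at 0.171. I'll fit a quick kinematic model from the logged poses and choose a lean heading that leaves more margin.

```bash
cat > k.py <<'E'
from h import *
from scipy.optimize import least_squares as LS
from scipy.spatial.transform import Rotation as Ro
J=np.array([[-1.313,.158,1.597,0,1.386,-.21],[.2804,.1759,1.5775,-.0006,1.3887,.7033],[.290,.196,1.552,0,1.395,.712],[-.629,-.662,2.446,-.223,.318,-.036],[-.548,-.446,2.523,-1.289,.171,1.079]])
P=np.array([[.259,-.513,.231],[.5138,.2725,.2312],[.5194,.2804,.2341],[.4818,-.2283,.2934],[.4808,-.2115,.1937]])
Z=np.array([[0,0,-1],[0,0,-1],[0,0,-1],[.658,-.564,-.499],[.631,-.576,-.52]])
def fk(q,p,sg):
    h,a,L1,L2,b,d,t=p
    R1=Ro.from_euler('z',q[0]);R2=R1*Ro.from_euler('y',q[1]);R3=R2*Ro.from_euler('y',q[2])
    R5=R3*Ro.from_euler('z',sg*q[3])*Ro.from_euler('y',q[4])
    z=R5.apply([0,0,1])
    return R1.apply([a,d,h])+R2.apply([0,0,L1])+R3.apply([b,0,L2])+t*z,z
best=None
for sg in(1,-1):
    f=lambda p:np.concatenate([np.r_[fk(q,p,sg)[0]-x,.1*(fk(q,p,sg)[1]-z)] for q,x,z in zip(J,P,Z)]+[.001*(p-[.2,0,.42,.4,0,.12,.25])])
    r=LS(f,[.2,0,.42,.4,0,.12,.25])
    if best is None or r.cost<best[0]:best=(r.cost,r.x,sg,np.abs(r.fun[:30]).max())
_,p,sg,_=best
E
python3 - <<'E'
from k import *
print(best)
tip=np.array([.539,-.279,.13]);lo=[-2.9,-.94,.18,-1.29,.17];hi=[2.9,2.29,2.7,4.43,2.64]
for out in(0,.03):
  for hd in range(-130,60,15):
    c=np.radians(hd);z=np.array([.866*np.cos(c),.866*np.sin(c),-.5]);T=tip-.089*z+out*np.array([.76,-.65,0])
    for q0 in([-.4,-.2,2.1,-1,.8],[-.9,-.2,2.1,1,.8]):
      r=LS(lambda q:np.r_[fk(q,p,sg)[0]-T,.3*(fk(q,p,sg)[1]-z)],q0,bounds=(lo,hi))
      print(out,hd,r.x.round(2),'%.4f'%np.abs(r.fun).max())
E
```

```text
(np.float64(1.6394006126046763e-06), array([ 0.29785422, -0.00151594,  0.38559926,  0.52066659,  0.04715396,
        0.11988743,  0.30505725]), 1, np.float64(0.0012838533613000747))
0 -130 [-0.18  0.82  1.12 -0.88  1.79] 0.0000
0 -130 [-0.18  0.82  1.12 -0.88  1.79] 0.0000
0 -115 [-0.13  0.65  1.4  -0.97  1.57] 0.0000
0 -115 [-0.13  0.65  1.4  -0.97  1.57] 0.0000
0 -100 [-0.11  0.47  1.66 -1.09  1.36] 0.0000
0 -100 [-0.11  0.47  1.66 -1.09  1.36] 0.0000
0 -85 [-0.12  0.28  1.92 -1.23  1.12] 0.0000
0 -85 [-0.12  0.28  1.92 -1.23  1.12] 0.0000
0 -70 [-0.19  0.05  2.13 -1.29  0.86] 0.0136
0 -70 [-0.19  0.05  2.13 -1.29  0.86] 0.0136
0 -55 [-0.38 -0.24  2.36 -1.29  0.48] 0.0213
0 -55 [-0.38 -0.24  2.36 -1.29  0.48] 0.0213
0 -40 [-0.57 -0.4   2.51 -1.29  0.17] 0.0157
0 -40 [-0.6  -0.34  2.55  3.84  0.17] 0.0081
0 -25 [-1.   -0.49  2.61  1.47  0.48] 0.0000
0 -25 [-1.   -0.49  2.61  1.47  0.48] 0.0000
0 -10 [-1.24 -0.33  2.51  1.35  0.89] 0.0000
0 -10 [-1.24 -0.33  2.51  1.35  0.89] 0.0000
0 5 [-1.33 -0.09  2.32  1.22  1.15] 0.0000
0 5 [-1.33 -0.09  2.32  1.22  1.15] 0.0000
0 20 [-1.34  0.1
[... 791 characters left out ...]
[-0.41 -0.16  2.29 -1.29  0.46] 0.0233
0.03 -40 [-0.57 -0.3   2.42 -1.29  0.17] 0.0193
0.03 -40 [-0.63 -0.25  2.48  3.56  0.17] 0.0064
0.03 -25 [-0.97 -0.34  2.52  1.6   0.45] 0.0000
0.03 -25 [-0.97 -0.34  2.52  1.6   0.45] 0.0000
0.03 -10 [-1.19 -0.22  2.42  1.4   0.84] 0.0000
0.03 -10 [-1.19 -0.22  2.42  1.4   0.84] 0.0000
0.03 5 [-1.28 -0.01  2.24  1.24  1.11] 0.0000
0.03 5 [-1.28 -0.01  2.24  1.24  1.11] 0.0000
0.03 20 [-1.3   0.2   2.01  1.1   1.32] 0.0000
0.03 20 [-1.3   0.2   2.01  1.1   1.32] 0.0000
0.03 35 [-1.26  0.4   1.76  0.98  1.51] 0.0000
0.03 35 [-1.26  0.4   1.76  0.98  1.51] 0.0000
0.03 50 [-1.21  0.59  1.49  0.87  1.7 ] 0.0000
0.03 50 [-1.21  0.59  1.49  0.87  1.7 ] 0.0000
```

```bash
python3 -m creep '{"dp":[[-0.02,0.07,-0.042],[-0.045,0.152,-0.092],[-0.065,0.22,-0.132],[-0.085,0.288,-0.173],[-0.105,0.355,-0.214],[-0.122,0.413,-0.248],[-0.136,0.46,-0.277],[-0.143,0.484,-0.291],[-0.146,0.494,-0.297],[-0.146,0.494,-0.297],[-0.146,0.494,-0.297],[-0.146,0.494,-0.297]],"dr":[[0,0,0],[0,0,0],[0,0,0],[0,0,0],[0,0,0],[0,0,0],[0,0,0],[0,0,0],[0,0,0],[0,0,0],[0,0,0],[0,0,0]]}'
python3 -m creep '{"dp":[[0,0,0],[0,0,0],[0,0,0],[0,0,0],[0,0,0],[0,0,0],[0,0,0],[0,0,0],[0,0,0],[0,0,0],[0,0,0],[0,0,0],[0,0,0],[0,0,0],[0,0,0],[0,0,0]],"dr":[[0.02,0.006,0],[0.04,0.012,0],[0.06,0.018,0],[0.09,0.027,0],[0.12,0.036,0],[0.15,0.045,0],[0.18,0.053,0],[0.21,0.062,0],[0.24,0.071,0],[0.27,0.08,0],[0.29,0.086,0],[0.305,0.091,0],[0.315,0.094,0],[0.32,0.095,0],[0.32,0.095,0],[0.32,0.095,0]]}'
python3 -c "
from h import *
print(np.round(arm.read_state()['joints'],3))"
```

```text
time_s: 10.98
eef_pos: [0.4835, -0.212, 0.3115]
ee_rot: [[0.529, 0.569, 0.63], [0.809, -0.114, -0.576], [-0.256, 0.814, -0.521]]
contact_force: [1.3, 0.1, -0.5]
width: 0.0327
grip_force: 60.2
time_s: 12.32
eef_pos: [0.4837, -0.212, 0.3122]
ee_rot: [[0.43, 0.903, -0.027], [0.903, -0.43, 0.006], [-0.006, -0.027, -1.0]]
contact_force: [-0.7, -0.1, -0.1]
width: 0.033
grip_force: 60.2
[-0.635  0.015  1.591 -0.011  1.561 -0.191]
```

```bash
cat > go.py <<'E'
from k import *
import sys
H=float(sys.argv[1])
s=arm.read_state();R=np.array(s['ee_rot']);c=np.radians(-100)
z=np.array([.866*np.cos(c),.866*np.sin(c),-.5]);T=np.array([.539,-.279,.13+H])-.089*z
zt=R.T@z;ax=np.cross([0,0,1],zt);n=np.linalg.norm(ax);an=np.arctan2(n,zt[2])
print('dp',(R.T@(T-s['eef_pos'])/.2).round(3),'dr',(ax/n*an/np.pi).round(3),'tilt',np.degrees(np.arccos(-R[2,2])),'tip',np.array(s['eef_pos'])+.089*R[:,2],np.round(s['joints'],3))
E
python3 go.py .12
```

```text
dp [0.188 0.293 0.08 ] dr [-0.094 -0.32   0.   ] tilt 1.5880159470888482 tip [ 0.48132234 -0.21148505  0.22328069] [-0.635  0.015  1.591 -0.011  1.561 -0.191]
```

```bash
python3 -m creep '{"dp":[[0.02,0.03,0.01],[0.04,0.06,0.015],[0.06,0.09,0.02],[0.075,0.12,0.03],[0.09,0.15,0.04],[0.11,0.17,0.05],[0.13,0.2,0.055],[0.15,0.23,0.06],[0.17,0.26,0.07],[0.18,0.28,0.075],[0.188,0.293,0.08],[0.188,0.293,0.08],[0.188,0.293,0.08],[0.188,0.293,0.08],[0.188,0.293,0.08]],"dr":[[-0.006,-0.02,0],[-0.012,-0.04,0],[-0.021,-0.07,0],[-0.029,-0.1,0],[-0.038,-0.13,0],[-0.047,-0.16,0],[-0.056,-0.19,0],[-0.065,-0.22,0],[-0.073,-0.25,0],[-0.082,-0.28,0],[-0.088,-0.3,0],[-0.091,-0.31,0],[-0.094,-0.32,0],[-0.094,-0.32,0],[-0.094,-0.32,0]]}'
python3 go.py 0
```

```text
time_s: 13.57
eef_pos: [0.5523, -0.2027, 0.2948]
ee_rot: [[0.331, 0.932, -0.149], [0.435, -0.291, -0.852], [-0.837, 0.217, -0.502]]
contact_force: [-0.5, 0.0, 0.1]
width: 0.0328
grip_force: 60.2
dp [ 0.503 -0.129  0.303] dr [ 0.    -0.001  0.   ] tilt 59.88831339887845 tip [ 0.53900149 -0.27854674  0.25011965] [-0.105  0.303  1.608 -1.052  1.459  0.582]
```

```bash
python3 -m creep '{"dp":[[0.03,-0.008,0.018],[0.08,-0.02,0.048],[0.14,-0.036,0.084],[0.21,-0.054,0.126],[0.28,-0.072,0.169],[0.35,-0.09,0.211],[0.42,-0.108,0.253],[0.47,-0.12,0.283],[0.495,-0.127,0.298],[0.503,-0.129,0.303],[0.503,-0.129,0.303],[0.503,-0.129,0.303],[0.503,-0.129,0.303]],"dr":[[0,0,0],[0,0,0],[0,0,0],[0,0,0],[0,0,0],[0,0,0],[0,0,0],[0,0,0],[0,0,0],[0,0,0],[0,0,0],[0,0,0],[0,0,0]]}'
python3 go.py 0
python3 - <<'E'
from h import *
a=snap('top','t3.png');b=snap('scene','s3.png')
s=arm.read_state();R=np.array(s['ee_rot'])
for d in(a,b):
  for l in(.089,-.02):
    p=np.array(d['orientation']).T@(np.array(s['eef_pos'])+l*R[:,2]-d['eye']);q=np.array(d['mtx'])@p;print(q[:2]/q[2])
im=np.hstack([cv2.resize(a['pixels'][150:300,320:520],(400,300)),cv2.resize(b['pixels'][120:300,150:390],(400,300))])
cv2.imwrite('pics/f3.png',im[:,:,::-1])
E
```

```text
time_s: 14.65
eef_pos: [0.5534, -0.2038, 0.1761]
ee_rot: [[0.333, 0.931, -0.149], [0.433, -0.292, -0.853], [-0.837, 0.22, -0.501]]
contact_force: [-0.5, 0.3, -0.9]
width: 0.0322
grip_force: 60.2
dp [ 0.007 -0.007  0.002] dr [ 0. -0.  0.] tilt 59.957601347377924 tip [ 0.54011909 -0.27972345  0.13152834] [-0.106  0.466  1.659 -1.085  1.355  0.775]
[439.07092264 228.55299385]
[401.03889225 218.43458321]
[225.5180144  189.42768888]
[235.23588649 190.3934213 ]
```

View pics/f3.png

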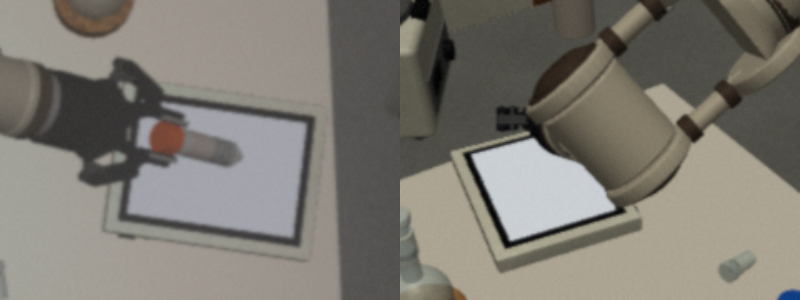

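View pics/s3.png

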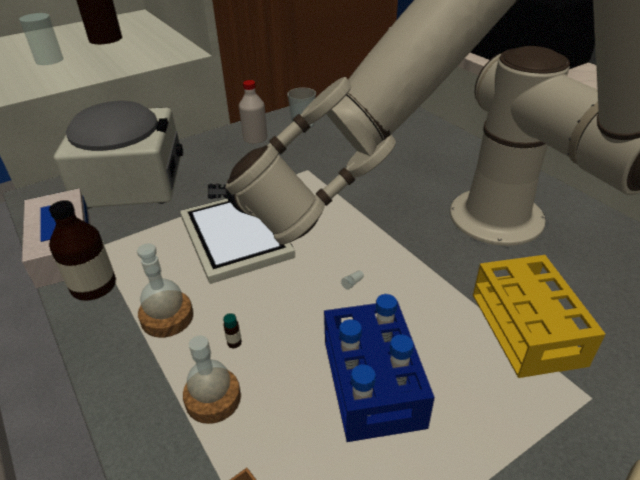

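The tube's tip appears at (440,228) and its cap at (402,218) in the top view, matching the predicted (439,229) and (401,218), so it hasn't slipped. The rack, blue tubes and glassware are unmoved.

```bash
python3 -c "
from rig import arm
print(arm.job_done())"
```

```text
the job is handed in; nothing more can be done
None
```

The job is handed in with the orange-capped tube still held over the middle of the lit panel, leaning 60° with its cap end up and its tip about 10 cm above the panel, at about 15 s of the 38 s limit.

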